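# Sort the spice jars into their trays

## Robot

A 7-joint arm with a two-finger parallel gripper is mounted at the origin on a cart in front of the work surface, level with it; the furniture and walls round the work are solid. World frame = base frame: x ahead of the robot, y to its left, z up, the work surface at z = 0. Lengths are in m, angles in rad, forces in N, time in s.
With the tool pointing down it reaches from about 0.4 to 0.85 m from the base axis. Payload 10.4 kg.
Tool frame: the origin (TCP) lies at the very end of the fingers, on their centre line; the grasp point (between the pads) lies r.tcp_to_grasp behind it (r.tcp_to_grasp is the distance from the TCP to the grasp point, in m); z points along the fingers, y is the line along which they close (so a half turn about z gives the same grasp; the last joint's range is limited). The gripper opens to 87 mm and grips with 3 to 60 N. Pads are 19 mm wide; open, the fingers measure 117 mm over their backs; the gripper's body (75 mm by 190 mm) begins 51 mm behind the grasp point.
Start: joints at [1.253, 0.332, -0.065, 1.46, 0.022, 1.35, -0.088], TCP at [0.182, -0.598, 0.192] pointing down, gripper open.
Joint ranges: [-2.6, 2.6], [-0.5, 2.12], [-1.47, 1.34], [0.16, 2.42], [-1.27, 4.41], [0.06, 2.06], [-2.6, 2.6]. Speed limits (rad/s): [2.22, 2.22, 2.79, 2.79, 3.14, 3.14, 3.14].

## Interface

Orientations are given as a unit quaternion [x, y, z, w].
In Python, from bench import monitor, cams, ticket, r gives the robot as it stands.
- The arm moves only by the shell command python3 -m crank 'ROWS' [OPENING] [FORCE]. ROWS is a JSON object whose one key "steps" holds a list of rows, each a list of 2 entries, a list of its own where there are three numbers: the shift along the world's x, y, z in units of 25 mm (1.0 is 25 mm), then the turn, a rotation vector about the world's x, y, z in units of 5 degrees (1.0 is 5 degrees). In form: {"steps": [[[x, y, z], [ax, ay, az]], ...]}. A call has 1 to 10 rows; each row shifts and turns the commanded pose from where the row before left it; what a row does not reach is not made up. A row lasts 1/12 s, in which the tool goes at most 41.7 mm and 7.16 degrees, less where a joint would pass 70% of its speed; a pose out of reach is approached as far as the arm can. A call is refused whole if a number of a shift passes 1 or a number of a turn 1, either way. A call with a gripper value outside its range is refused whole. OPENING is the finger opening in mm, from 0 to 87, set as the call begins (- or left out, the last holds). The fingers move at their own pace and stop on an object; FORCE is the grip in N (left out, the last holds). Time passes only in rows, so rows that do not move let the fingers close. It gives the time, the measured TCP pose, the force, the opening and the grip force at its end, in the units of the state.
- monitor.read_state(): the state, without advancing time (a new reading comes with each control period).
- cams.camera(name): name is "scene" or "top" or "wrist"; returns a dict with "pixels" (400x640x3 uint8, blue, green, red), "z_map" (400x640 float32, m along the optical axis (not along the pixel's ray), 0 where there is no reading), "vfov" (degrees; the focal length in pixels is half the picture's height over the tangent of half this angle, whatever the lens; pixels are square), "cx", "cy" (the principal point, pixels), "k1" (the pictures are not rectified: a ray, as slopes to the right and down, at radius r is drawn at 1 + k1 r^2 times it, then the intrinsics apply), "T" (4x4, takes a point from camera to world coordinates). Camera axes: x right, y up, looking along -z (the intrinsics and any distortion apply to the point x, -y, -z); pixel columns grow to the right and rows downward; lengths in m; the calibration is good to about 2 mm. A picture is of the moment at which its call begins.
- ticket.close_job(): hands the job in; it is judged then, once.
The state is a dict: "time": time; "joint_positions": joint angles; "joint_vel": joint speeds; "joint_torque": joint torques, N m; "ee_pos": TCP position; "eef_rot": TCP orientation; "ft_force": force on the tool from outside, world axes, zero at the start; "torque": the same for the moment, N m; "width": finger opening in m; "grip_force": force on a finger pad.
Only numpy, scipy, OpenCV 4.12 (cv2) and the standard library are available. Lean on these libraries where they do the work, as an engineer would, in place of code of your own. Each camera call takes 0.05 s, during which the arm holds its last target. There are 200 camera calls.

## Task

Put the four spice jars away: the two with the orange and cream labels go into the tray with the orange lining, the two with the blue and white labels into the tray with the blue lining. Stand each jar upright in a bay of its own, flat on the bay's floor, without tipping any over. Leave the salt shaker, the dropper bottle and the food tin standing where they are.

Things in the scene. Friction and masses are not known exactly. Their poses are not given: they have to be found in the camera images.
- orange_jar_1: upright round glass spice jar with a cream label that has an orange-red band and orange pictures, and a dark brown cap with a large pale disc and gold ring on its top (seen from above the caps tell the kinds apart); 41 mm diameter, 105 mm tall, screw cap the top 21 mm, about 0.11 kg. Origin at the centre of its underside, z up along its axis. One of two alike, which may be exchanged.
- orange_jar_2: upright round glass spice jar with a cream label that has an orange-red band and orange pictures, and a dark brown cap with a large pale disc and gold ring on its top (seen from above the caps tell the kinds apart); 41 mm diameter, 105 mm tall, screw cap the top 21 mm, about 0.11 kg. Origin at the centre of its underside, z up along its axis. One of two alike, which may be exchanged.
- blue_jar_1: upright round glass spice jar with a white and dark-blue label on one side and a black cap whose top is dark with a blue mark; 41 mm diameter, 105 mm tall, screw cap the top 21 mm, about 0.11 kg. Origin at the centre of its underside, z up along its axis. One of two alike, which may be exchanged.
- blue_jar_2: upright round glass spice jar with a white and dark-blue label on one side and a black cap whose top is dark with a blue mark; 41 mm diameter, 105 mm tall, screw cap the top 21 mm, about 0.11 kg. Origin at the centre of its underside, z up along its axis. One of two alike, which may be exchanged.
- orange_tray: low wooden tray of two square bays, floors lined in orange, with a matching orange plate on each long side; fixed to the worktop. Outside 72 x 138 mm (its x by its y), 22 mm high, walls and the divider between the bays 6 mm thick. Origin at the centre of its underside; z up. The bays are 60 x 60 mm, centred at x = 0, y = +33 and -33 mm; the bay floor is 7 mm above the origin.
- blue_tray: low wooden tray of two square bays, floors lined in blue, with a matching blue plate on each long side; fixed to the worktop. Outside 72 x 138 mm (its x by its y), 22 mm high, walls and the divider between the bays 6 mm thick. Origin at the centre of its underside; z up. The bays are 60 x 60 mm, centred at x = 0, y = +33 and -33 mm; the bay floor is 7 mm above the origin.
- salt_shaker: clear glass salt shaker with a grey domed top, 44 mm diameter, 90 mm tall, upright (it may lean 2 degrees). Origin at the centre of its underside. Does not belong in a tray; to be left where it stands.
- dropper_bottle: small brown glass dropper bottle with a black rubber teat, 33 mm diameter, 102 mm tall, upright. Origin at the centre of its underside. Does not belong in a tray; to be left where it stands.
- food_tin: food tin with a red and white label and gold lid, 57 mm diameter, 72 mm tall, upright. Origin at the centre of its underside. Does not belong in a tray; to be left where it stands.
Not all that is in view belongs to the job. What is shaped like the orange_jar_1 but pink or turquoise is not meant. What is shaped like the salt_shaker but green is not meant.

How it is judged:
At the end, for the whole second after the job is handed in: Orange-label jars in the orange tray, blue in the blue, one per bay: within 12 mm of the bay centre in tray x and y, underside 2-13 mm above the tray's, tilt under 0.1 rad, slower than 0.02 m/s. Shaker, dropper bottle and tin within 25 mm of their start, tilt under 0.2 rad ((((x of orange_jar_1 in the frame of orange_tray between -0.012 and 0.012 m and y of orange_jar_1 in the frame of orange_tray between 0.021 and 0.045 m and z of orange_jar_1 in the frame of orange_tray between 0.002 and 0.013 m) and (x of orange_jar_2 in the frame of orange_tray between -0.012 and 0.012 m and y of orange_jar_2 in the frame of orange_tray between -0.045 and -0.021 m and z of orange_jar_2 in the frame of orange_tray between 0.002 and 0.013 m)) or ((x of orange_jar_1 in the frame of orange_tray between -0.012 and 0.012 m and y of orange_jar_1 in the frame of orange_tray between -0.045 and -0.021 m and z of orange_jar_1 in the frame of orange_tray between 0.002 and 0.013 m) and (x of orange_jar_2 in the frame of orange_tray between -0.012 and 0.012 m and y of orange_jar_2 in the frame of orange_tray between 0.021 and 0.045 m and z of orange_jar_2 in the frame of orange_tray between 0.002 and 0.013 m))) and angle between each of orange_jar_1, orange_jar_2, blue_jar_1, blue_jar_2's own z axis and vertical below 0.1 rad and linear speed of each of orange_jar_1, orange_jar_2, blue_jar_1, blue_jar_2 below 0.02 m/s and (((x of blue_jar_1 in the frame of blue_tray between -0.012 and 0.012 m and y of blue_jar_1 in the frame of blue_tray between 0.021 and 0.045 m and z of blue_jar_1 in the frame of blue_tray between 0.002 and 0.013 m) and (x of blue_jar_2 in the frame of blue_tray between -0.012 and 0.012 m and y of blue_jar_2 in the frame of blue_tray between -0.045 and -0.021 m and z of blue_jar_2 in the frame of blue_tray between 0.002 and 0.013 m)) or ((x of blue_jar_1 in the frame of blue_tray between -0.012 and 0.012 m and y of blue_jar_1 in the frame of blue_tray between -0.045 and -0.021 m and z of blue_jar_1 in the frame of blue_tray between 0.002 and 0.013 m) and (x of blue_jar_2 in the frame of blue_tray between -0.012 and 0.012 m and y of blue_jar_2 in the frame of blue_tray between 0.021 and 0.045 m and z of blue_jar_2 in the frame of blue_tray between 0.002 and 0.013 m))) and distance of each of salt_shaker, dropper_bottle, food_tin from where it was at the start of the episode below 0.025 m and angle between each of salt_shaker, dropper_bottle, food_tin's own z axis and vertical below 0.2 rad); the robot touches nothing.
It fails at once if a spice jar is tipped over (angle between any of orange_jar_1, orange_jar_2, blue_jar_1, blue_jar_2's own z axis and vertical above 0.7 rad).
It fails at once if the salt shaker, the dropper bottle or the food tin is pushed more than 25 mm away or tipped over ((distance of salt_shaker from where it was at the start of the episode above 0.025 m or angle between salt_shaker's own z axis and vertical above 0.7 rad) or (distance of dropper_bottle from where it was at the start of the episode above 0.025 m or angle between dropper_bottle's own z axis and vertical above 0.7 rad) or (distance of food_tin from where it was at the start of the episode above 0.025 m or angle between food_tin's own z axis and vertical above 0.7 rad)).
It also fails if it takes over 99 s, if anything falls off the work surface, if the arm or the gripper's body presses on something with over 40 N, if the wrist force passes 120 N, or if a joint passes its speed limit or range.

## Working session

There is one attempt and no reset: what is moved stays moved. The work goes in short steps, Python scripts to look and compute and a shell command to move; the robot and the scene stay as the last step left them, time stands still between calls to the robot, and variables do not carry over. Pictures are saved under pics/ and viewed, at most 14 in all, crops included, and the job is handed in when it is done.

```bash
ls; mkdir -p pics
cat > h.py <<'E'
import numpy as np, cv2
from bench import monitor, cams, ticket, r
def world(c,u,v,z=None):
    h=c["pixels"].shape[0]; f=h/2/np.tan(np.radians(c["vfov"])/2)
    d=np.array([(u-c["cx"])/f,(v-c["cy"])/f]); s=d.copy()
    for _ in range(20): s=d/(1+c["k1"]*(s@s))
    T=np.array(c["T"]); ray=np.array([s[0],-s[1],-1.0])
    if z is None:
        D=float(c["z_map"][int(round(v)),int(round(u))]); 
        return (T@np.r_[ray*D,1])[:3]
    w=T[:3,:3]@ray; return T[:3,3]+w*(z-T[2,3])/w[2]
E
python3 - <<'E'
from h import *
import pickle
for n in ("top","scene"):
    c=cams.camera(n); cv2.imwrite(f"pics/{n}0.png",c["pixels"]); pickle.dump(c,open(n+"0.pkl","wb"))
    print(n,c["vfov"],c["cx"],c["cy"],c["k1"],np.round(c["T"],3).tolist())
s=monitor.read_state(); print(s, r.tcp_to_grasp)
E
```

```text
pics
top 49.49287858243099 317.2704486094108 206.30901373525637 -0.04621967444386747 [[0.03, 0.996, -0.088, 0.493], [-0.999, 0.031, 0.017, 0.001], [0.02, 0.088, 0.996, 1.121], [0.0, 0.0, 0.0, 1.0]]
scene 53.809557769732145 320.3455648216168 198.89483224220663 -0.03038166426350958 [[-0.719, 0.327, -0.613, -0.004], [-0.695, -0.349, 0.629, 0.574], [-0.008, 0.878, 0.478, 0.478], [0.0, 0.0, 0.0, 1.0]]
{'time': 0.1, 'joint_positions': array([ 1.25338209,  0.3328063 , -0.06471097,  1.46083714,  0.02159894,
        1.34991862, -0.08851243]), 'joint_vel': array([ 0.00249859, -0.00214321,  0.00025025, -0.00172536, -0.00153224,
       -0.00095767,  0.00035826]), 'joint_torque': array([ 1.15397797e-03, -6.24546719e+01,  2.45661533e-02, -3.90720141e+01,
       -6.14500511e-02,  3.65325075e-02,  9.00165378e-05]), 'ee_pos': array([ 0.18149124, -0.59766681,  0.19094468]), 'eef_rot': array([ 9.89153817e-01,  1.46881998e-01, -1.19758925e-04, -6.25628349e-04]), 'ft_force': array([ 0.30940252, -0.34323098,  0.21752563]), 'torque': array([ 0.01974923, -0.01819456, -0.02033222]), 'grip_force': 0.0, 'width': 0.08724796271815242} 0.0187
```

View pics/top0.png

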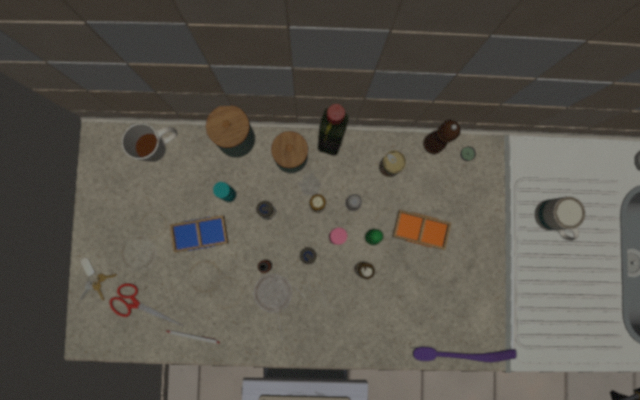

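View pics/scene0.png

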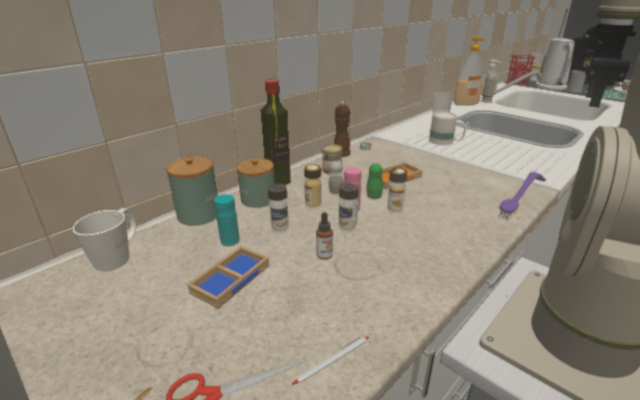

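The top view shows these candidates:
- **Orange jars:** pale disc caps at (317,202) and (367,270).
- **Blue jars:** dark caps at (265,209) and (308,255).
- **Could be mistaken for these:** dropper (265,265), shaker (354,201), tin (394,162), pink jar (338,236), turquoise jar (223,190), green shaker (374,236).
- **Trays:** blue at (200,234), orange at (421,230).

I'll check the choice in a close crop.

Run:
```python
from h import *
import pickle
c=pickle.load(open("top0.pkl","rb")); p=c["pixels"]
cr=p[140:290,165:455]; cr=np.clip(cr.astype(float)*1.7,0,255).astype(np.uint8)
cv2.imwrite("pics/crop.png",cv2.resize(cr,(797,412),interpolation=cv2.INTER_CUBIC))
Z=c["z_map"]
# world cloud
H,W=Z.shape; 
f=H/2/np.tan(np.radians(c["vfov"])/2)
uv=np.stack(np.meshgrid(np.arange(W),np.arange(H)),-1).reshape(-1,1,2).astype(float)
K=np.array([[f,0,c["cx"]],[0,f,c["cy"]],[0,0,1]])
s=cv2.undistortPoints(uv,K,np.array([c["k1"],0,0,0.]))[:,0]
P=np.c_[s[:,0],-s[:,1],-np.ones(len(s))]*Z.reshape(-1,1); T=np.array(c["T"])
Wd=(P@T[:3,:3].T+T[:3,3]).reshape(H,W,3); np.save("W.npy",Wd)
for n,u,v in [("o1",317,202),("o2",367,270),("b1",265,209),("b2",308,255),("drop",265,265),("salt",354,201),("tin",394,162),("pink",338,236),("turq",223,190),("green",374,236),("bot",335,114),("can",290,148),("can2",228,126)]:
    blk=Wd[v-9:v+10,u-9:u+10].reshape(-1,3); zt=np.percentile(blk[:,2],85)
    m=blk[abs(blk[:,2]-zt)<.008]; print(n,np.round((m[:,:2].max(0)+m[:,:2].min(0))/2,3),np.round(m[:,:2].mean(0),3),round(zt,3),len(m))
hsv=cv2.cvtColor(p,cv2.COLOR_BGR2HSV)
for n,lo,hi,(u0,u1,v0,v1) in [("blue",(100,120,50),(130,255,255),(160,240,205,260)),("or",(5,150,80),(20,255,255),(385,460,200,260))]:
    m=cv2.inRange(hsv,lo,hi); q=np.zeros_like(m); q[v0:v1,u0:u1]=m[v0:v1,u0:u1]
    k,l,st,ce=cv2.connectedComponentsWithStats(q)
    for i in range(1,k):
        if st[i,4]>60: print(n,st[i],np.round(ce[i],1),np.round(world(c,*ce[i],0.007),4), [np.round(world(c,*x,0.007),3).tolist() for x in cv2.boxPoints(cv2.minAreaRect(np.argwhere(l==i)[:,::-1].astype(np.float32)))])
```

```text
o1 [ 0.594 -0.017] [ 0.594 -0.017] 0.106 224
o2 [ 0.436 -0.136] [ 0.436 -0.136] 0.106 232
b1 [0.574 0.108] [0.574 0.107] 0.106 230
b2 [0.468 0.001] [0.467 0.002] 0.106 234
drop [0.438 0.107] [0.438 0.106] 0.075 48
salt [ 0.602 -0.107] [ 0.601 -0.106] 0.086 137
tin [ 0.702 -0.204] [ 0.703 -0.204] 0.071 342
pink [ 0.516 -0.07 ] [ 0.516 -0.069] 0.106 227
turq [0.615 0.21 ] [0.616 0.21 ] 0.106 224
green [ 0.52  -0.162] [ 0.519 -0.161] 0.087 143
bot [ 0.758 -0.046] [ 0.758 -0.046] 0.278 238
can [0.724 0.052] [0.722 0.054] 0.108 86
can2 [0.761 0.196] [0.763 0.197] 0.142 131
blue [200 219  24  25 456] [211.2 231.2] [0.5198 0.2508 0.007 ] [[0.542, 0.283, 0.007], [0.552, 0.23, 0.007], [0.498, 0.219, 0.007], [0.488, 0.271, 0.007]]
blue [175 224  23  24 448] [185.7 235.8] [0.5061 0.3156 0.007 ] [[0.528, 0.348, 0.007], [0.538, 0.296, 0.007], [0.484, 0.284, 0.007], [0.474, 0.336, 0.007]]
or [397 213  26  28 532] [409.2 226.2] [ 0.548  -0.2577  0.007 ] [[0.524, -0.222, 0.007], [0.584, -0.236, 0.007], [0.572, -0.294, 0.007], [0.512, -0.279, 0.007]]
or [421 219  27  28 534] [433.8 232.6] [ 0.5334 -0.322   0.007 ] [[0.51, -0.286, 0.007], [0.57, -0.3, 0.007], [0.557, -0.358, 0.007], [0.498, -0.344, 0.007]]
```

View pics/crop.png

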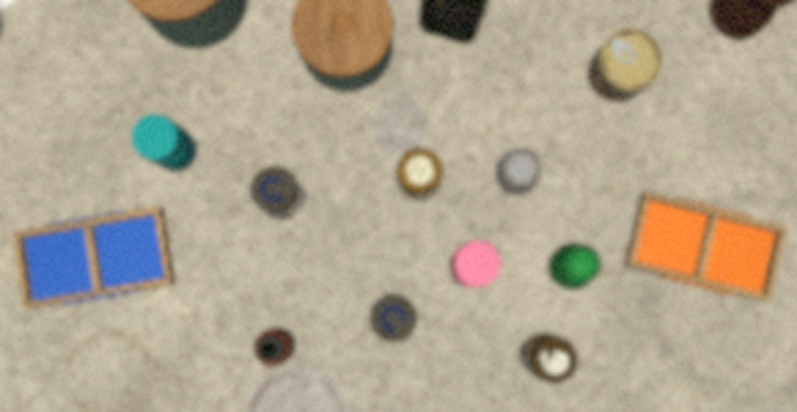

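The crop confirms the choice. Orange jars have the pale disc caps at crop (419,171) and (553,357), and blue jars have the dark caps with a blue mark at (277,190) and (393,317). The shaker, dropper, pink, green and turquoise items are all distinct. I'll close the fingers along world x for every jar, so the gripper turns +73.5° on the way to orange_jar_2.

```bash
python3 -m crank '{"steps":[[[0.5,0.95,0],[0,0,1]],[[0.5,0.95,0],[0,0,1]],[[0.5,0.95,0],[0,0,1]],[[0.5,0.95,0],[0,0,1]],[[0.5,0.95,0],[0,0,1]],[[0.5,0.95,0],[0,0,1]],[[0.5,0.95,0],[0,0,1]],[[0.5,0.95,0],[0,0,1]],[[0.5,0.95,0],[0,0,1]],[[0.5,0.95,0],[0,0,1]]]}' 62 15
python3 -m crank '{"steps":[[[0.6,0.95,0],[0,0,1]],[[0.6,0.95,0],[0,0,1]],[[0.6,0.95,0],[0,0,1]],[[0.6,0.95,0],[0,0,1]],[[0.6,0.95,0],[0,0,0.7]],[[0.6,0.9,0],[0,0,0]],[[0.6,0.9,0],[0,0,0]],[[0.6,0.9,0],[0,0,0]],[[0.4,0.5,0],[0,0,0]],[[0,0,0],[0,0,0]]]}'
python3 - <<'E'
from h import *
from scipy.spatial.transform import Rotation as R
s=monitor.read_state(); print(s["ee_pos"],R.from_quat(s["eef_rot"]).as_matrix().round(3).tolist(),s["joint_positions"].round(2))
c=cams.camera("wrist"); cv2.imwrite("pics/w1.png",c["pixels"]); print(np.round(c["T"],3).tolist())
E
```

```text
time: 0.93
ee_pos: [0.3068, -0.3592, 0.1914]
eef_rot: [0.833, 0.553, -0.0, -0.0]
ft_force: [0.8, -0.8, -0.3]
width: 0.0622
grip_force: 0.0
time: 1.77
ee_pos: [0.4382, -0.1583, 0.1916]
eef_rot: [0.703, 0.711, 0.001, -0.0]
ft_force: [-0.1, 0.6, 0.5]
width: 0.0619
grip_force: 0.0
[ 0.43824397 -0.15832375  0.19158601] [[-0.012, 1.0, 0.001], [1.0, 0.012, 0.001], [0.001, 0.001, -1.0]] [ 0.83  0.01 -0.58  1.84  0.    1.3   0.26]
[[1.0, -0.01, -0.003, 0.437], [0.01, 0.963, 0.27, -0.085], [-0.0, -0.27, 0.963, 0.384], [0.0, 0.0, 0.0, 1.0]]
```

View pics/w1.png

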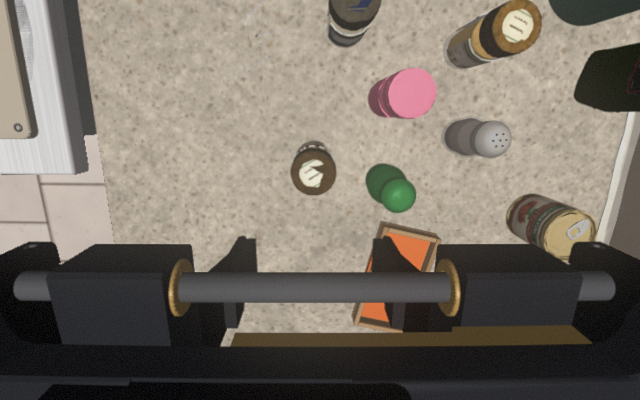

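```bash
cat >> h.py <<'E'
def cloud(c):
    Z=c["z_map"]; H,W=Z.shape; f=H/2/np.tan(np.radians(c["vfov"])/2)
    uv=np.stack(np.meshgrid(np.arange(W),np.arange(H)),-1).reshape(-1,1,2).astype(float)
    s=cv2.undistortPoints(uv,np.array([[f,0,c["cx"]],[0,f,c["cy"]],[0,0,1]]),np.array([c["k1"],0,0,0.]))[:,0]
    P=np.c_[s[:,0],-s[:,1],-np.ones(len(s))]*Z.reshape(-1,1); T=np.array(c["T"])
    return (P@T[:3,:3].T+T[:3,3])[Z.ravel()>0]
def top_at(P,x,y,z0=.095,z1=.115,rad=.04):
    m=(np.hypot(P[:,0]-x,P[:,1]-y)<rad)&(P[:,2]>z0)&(P[:,2]<z1); q=P[m]
    if len(q)<20: return None,len(q)
    lo,hi=np.percentile(q,1,0),np.percentile(q,99,0)
    return np.round((lo+hi)/2,4).tolist(),np.round(hi-lo,3).tolist(),len(q)
E
python3 - <<'E'
from h import *
c=cams.camera("wrist"); P=cloud(c)
for n,x,y in [("o2",.436,-.136),("b2",.468,.001)]: print(n,top_at(P,x,y))
E
```

```text
o2 ([0.4365, -0.1349, 0.1025], [0.037, 0.038, 0.008], 1687)
b2 ([0.4674, -0.011, 0.101], [0.036, 0.014, 0.011], 925)
```

The wrist view shows orange_jar_2's cap at (313,170), standing clear of the green shaker at (398,193). Its position agrees with the top view, so I'll reach for it.

```bash
python3 -m crank '{"steps":[[[-0.08,0.45,0],[0,0,0]],[[0,0.46,0],[0,0,0]],[[0,0,-0.6],[0,0,0]],[[0,0,-0.9],[0,0,0]],[[0,0,-0.9],[0,0,0]],[[0,0,-0.9],[0,0,0]],[[0,0,-0.9],[0,0,0]],[[0,0,-0.8],[0,0,0]],[[0,0,-0.6],[0,0,0]],[[0,0,0],[0,0,0]]]}'
python3 -m crank '{"steps":[[[0,0,0],[0,0,0]],[[0,0,0],[0,0,0]],[[0,0,0],[0,0,0]],[[0,0,0],[0,0,0]],[[0,0,0],[0,0,0]],[[0,0,0],[0,0,0]]]}' 30 20
```

```text
time: 2.7
ee_pos: [0.4322, -0.1381, 0.0492]
eef_rot: [0.705, 0.709, -0.001, -0.002]
ft_force: [-0.7, 0.9, -1.0]
width: 0.0617
grip_force: 0.0
time: 3.2
ee_pos: [0.4354, -0.1393, 0.0525]
eef_rot: [0.705, 0.709, 0.0, 0.001]
ft_force: [-0.2, 0.1, 5.5]
width: 0.0404
grip_force: 20.1
```

```bash
python3 -m crank '{"steps":[[[0,0,0.5],[0,0,0]],[[0,0,0.9],[0,0,0]],[[0,0,0.9],[0,0,0]],[[0,0,0.9],[0,0,0]],[[0,0,0.9],[0,0,0]],[[0,0,0.8],[0,0,0]],[[0,0,0.3],[0,0,0]],[[0,0,0],[0,0,0]]]}'
python3 - <<'E'
from h import *
c=cams.camera("wrist"); cv2.imwrite("pics/w2.png",c["pixels"]); P=cloud(c)
import pickle; pickle.dump(c,open("w2.pkl","wb"))
print(top_at(P,.436,-.139,.22,.25,.05), top_at(P,.436,-.139,.2,.25,.05))
hsv=cv2.cvtColor(c["pixels"],cv2.COLOR_BGR2HSV); m=cv2.inRange(hsv,(5,180,120),(15,255,255))
k,l,st,ce=cv2.connectedComponentsWithStats(m)
for i in range(1,k):
    if st[i,4]>150: print(st[i],ce[i].round(1),np.round(world(c,*ce[i],.007),4))
E
```

```text
time: 3.87
ee_pos: [0.4354, -0.1393, 0.1831]
eef_rot: [0.705, 0.709, 0.0, 0.001]
ft_force: [0.2, -0.0, -1.4]
width: 0.0403
grip_force: 20.1
([0.4346, -0.1269, 0.2349], [0.058, 0.022, 0.029], 5202) ([0.4346, -0.1267, 0.2257], [0.057, 0.022, 0.047], 6091)
```

View pics/w2.png

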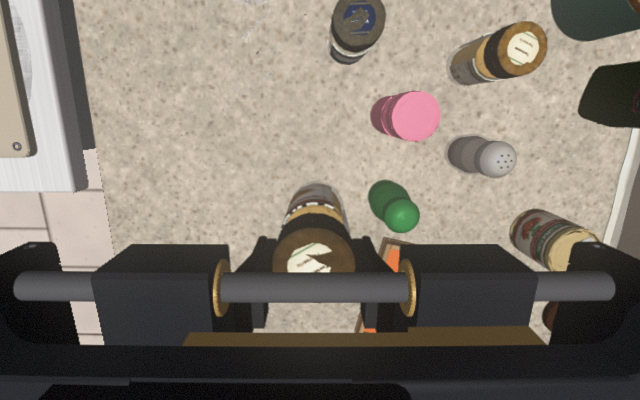

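```bash
python3 -m crank '{"steps":[[[0.3,-0.5,0],[0,0,0]],[[0.44,-0.85,0],[0,0,0]],[[0.44,-0.85,0],[0,0,0]],[[0.44,-0.85,0],[0,0,0]],[[0.44,-0.85,0],[0,0,0]],[[0.44,-0.85,0],[0,0,0]],[[0.44,-0.85,0],[0,0,0]],[[0.44,-0.85,0],[0,0,0]],[[0.44,-0.85,0],[0,0,0]],[[0.1,-0.1,0],[0,0,0]]]}'
python3 -m crank '{"steps":[[[0,0,0],[0,0,0]],[[0,0,0],[0,0,0]]]}'
python3 - <<'E'
from h import *
P=np.load("W.npy").reshape(-1,3)
for n,x,y in [("blue",.513,.283),("orange",.541,-.290)]:
    m=(np.hypot(P[:,0]-x,P[:,1]-y)<.085)&(P[:,2]>.014)&(P[:,2]<.035); q=P[m]
    rc=cv2.minAreaRect(q[:,:2].astype(np.float32)); bp=cv2.boxPoints(rc); C=np.array(rc[0])
    d=bp[1]-bp[0]; e=bp[2]-bp[1]; L=d if np.hypot(*d)>np.hypot(*e) else e; L=L/np.hypot(*L)
    print(n,len(q),np.round(rc[0],4),np.round(rc[1],4),rc[2],"bays",np.round(C+.033*L,4),np.round(C-.033*L,4))
E
```

```text
time: 4.75
ee_pos: [0.5319, -0.3277, 0.1784]
eef_rot: [0.706, 0.708, -0.001, -0.001]
ft_force: [-0.5, -0.3, -1.8]
width: 0.0402
grip_force: 20.1
time: 4.92
ee_pos: [0.5322, -0.3228, 0.1799]
eef_rot: [0.704, 0.71, 0.0, -0.001]
ft_force: [-0.0, -0.5, -0.9]
width: 0.0403
grip_force: 20.1
blue 510 [0.5123 0.2809] [0.0759 0.1388] 11.786370277404785 bays [0.5191 0.2486] [0.5056 0.3133]
orange 508 [ 0.5401 -0.2875] [0.1371 0.0765] 76.81053924560547 bays [ 0.5476 -0.2554] [ 0.5325 -0.3196]
```

```bash
python3 -m crank '{"steps":[[[0,0,-0.5],[0,0,0]],[[0,0,-0.8],[0,0,0]],[[0,0,-0.8],[0,0,0]],[[0,0,-0.8],[0,0,0]],[[0,0,-0.8],[0,0,0]],[[0,0,-0.5],[0,0,0]],[[0,0,-0.3],[0,0,0]],[[0,0,-0.2],[0,0,0]],[[0,0,0],[0,0,0]],[[0,0,0],[0,0,0]]]}'
```

```text
time: 5.75
ee_pos: [0.533, -0.3241, 0.0649]
eef_rot: [0.705, 0.71, 0.0, 0.0]
ft_force: [-0.6, 0.1, -0.7]
width: 0.0402
grip_force: 20.1
```

```bash
python3 -m crank '{"steps":[[[0,0,-0.1],[0,0,0]],[[0,0,-0.1],[0,0,0]],[[0,0,0],[0,0,0]],[[0,0,0],[0,0,0]]]}'
python3 -m crank '{"steps":[[[0,0,0],[0,0,0]],[[0,0,0],[0,0,0]],[[0,0,0],[0,0,0]],[[0,0,0],[0,0,0]]]}' 60
python3 -m crank '{"steps":[[[0,0,0.5],[0,0,0]],[[0,0,0.9],[0,0,0]],[[0,0,0.9],[0,0,0]],[[0,0,0.9],[0,0,0]],[[0,0,0.9],[0,0,0]],[[0,0,0.8],[0,0,0]],[[0,0,0.3],[0,0,0]],[[0,0,0],[0,0,0]]]}'
python3 - <<'E'
from h import *
for n in ("wrist","top"):
    P=cloud(cams.camera(n)); print(n,top_at(P,.5325,-.320),top_at(P,.594,-.017))
E
```

```text
time: 6.08
ee_pos: [0.5331, -0.3242, 0.0597]
eef_rot: [0.705, 0.71, 0.0, 0.001]
ft_force: [0.3, -0.2, 0.9]
width: 0.0405
grip_force: 20.1
time: 6.42
ee_pos: [0.5325, -0.324, 0.0591]
eef_rot: [0.705, 0.709, -0.0, -0.0]
ft_force: [0.6, -0.1, -0.8]
width: 0.0568
grip_force: 0.0
time: 7.08
ee_pos: [0.5336, -0.3245, 0.1919]
eef_rot: [0.705, 0.71, 0.0, 0.002]
ft_force: [0.4, -0.3, -0.1]
width: 0.06
grip_force: 0.0
wrist ([0.5337, -0.3197, 0.1053], [0.037, 0.038, 0.016], 1745) (None, 0)
top ([0.5344, -0.3198, 0.1053], [0.038, 0.04, 0.019], 256) ([0.5939, -0.0172, 0.1036], [0.038, 0.036, 0.011], 229)
```

```bash
python3 -m crank '{"steps":[[[0.1,0.5,0],[0,0,0]],[[0.2,0.95,0],[0,0,0]],[[0.2,0.95,0],[0,0,0]],[[0.2,0.95,0],[0,0,0]],[[0.2,0.95,0],[0,0,0]],[[0.2,0.95,0],[0,0,0]],[[0.2,0.95,0],[0,0,0]],[[0.2,0.95,0],[0,0,0]],[[0.2,0.95,0],[0,0,0]],[[0.2,0.95,0],[0,0,0]]]}'
python3 -m crank '{"steps":[[[0.2,0.95,0],[0,0,0]],[[0.2,0.95,0],[0,0,0]],[[0.12,0.95,0],[0,0,0]],[[0,0.4,0],[0,0,0]],[[0,0,0],[0,0,0]],[[0,0,0],[0,0,0]]]}' 62
```

```text
time: 8.02
ee_pos: [0.5794, -0.0954, 0.1878]
eef_rot: [0.704, 0.71, -0.0, -0.001]
ft_force: [-0.1, 0.7, 0.9]
width: 0.06
grip_force: 0.0
time: 8.52
ee_pos: [0.5926, -0.0168, 0.1885]
eef_rot: [0.704, 0.71, -0.001, -0.0]
ft_force: [-0.7, -1.2, -0.3]
width: 0.062
grip_force: 0.0
```

```bash
python3 -m crank '{"steps":[[[0.04,0,-0.6],[0,0,0]],[[0,0,-0.9],[0,0,0]],[[0,0,-0.9],[0,0,0]],[[0,0,-0.9],[0,0,0]],[[0,0,-0.9],[0,0,0]],[[0,0,-0.75],[0,0,0]],[[0,0,-0.5],[0,0,0]],[[0,0,0],[0,0,0]],[[0,0,0],[0,0,0]]]}'
python3 -m crank '{"steps":[[[0,0,0],[0,0,0]],[[0,0,0],[0,0,0]],[[0,0,0],[0,0,0]],[[0,0,0],[0,0,0]],[[0,0,0],[0,0,0]],[[0,0,0],[0,0,0]]]}' 30 20
python3 -m crank '{"steps":[[[0,0,0.5],[0,0,0]],[[0,0,0.9],[0,0,0]],[[0,0,0.9],[0,0,0]],[[0,0,0.9],[0,0,0]],[[0,0,0.9],[0,0,0]],[[0,0,0.8],[0,0,0]],[[0,0,0.4],[0,0,0]],[[0,0,0],[0,0,0]]]}'
```

```text
time: 9.27
ee_pos: [0.5939, -0.0177, 0.0528]
eef_rot: [0.705, 0.709, -0.0, -0.0]
ft_force: [0.7, -0.7, -0.3]
width: 0.062
grip_force: 0.0
time: 9.77
ee_pos: [0.5946, -0.0165, 0.0536]
eef_rot: [0.705, 0.71, 0.0, 0.0]
ft_force: [0.9, 0.2, 3.2]
width: 0.0401
grip_force: 20.0
time: 10.43
ee_pos: [0.5952, -0.0163, 0.1882]
eef_rot: [0.705, 0.71, 0.001, 0.001]
ft_force: [-0.6, -1.4, -0.3]
width: 0.0401
grip_force: 20.0
```

```bash
python3 -m crank '{"steps":[[[-0.1,-0.5,0],[0,0,0]],[[-0.2,-0.9,0],[0,0,0]],[[-0.2,-0.95,0],[0,0,0]],[[-0.2,-0.95,0],[0,0,0]],[[-0.2,-0.95,0],[0,0,0]],[[-0.2,-0.95,0],[0,0,0]],[[-0.2,-0.95,0],[0,0,0]],[[-0.2,-0.95,0],[0,0,0]],[[-0.2,-0.95,0],[0,0,0]],[[-0.2,-0.9,0],[0,0,0]]]}'
python3 -m crank '{"steps":[[[0,-0.6,0],[0,0,0]],[[0,0,0],[0,0,0]],[[0,0,0],[0,0,0]],[[0,0,0],[0,0,0]]]}'
python3 - <<'E'
from h import *
c=cams.camera("wrist"); P=cloud(c); print(top_at(P,.5325,-.320))
E
```

```text
time: 11.27
ee_pos: [0.5446, -0.2426, 0.1835]
eef_rot: [0.705, 0.709, -0.001, -0.001]
ft_force: [0.4, 0.6, -0.7]
width: 0.0401
grip_force: 20.0
time: 11.6
ee_pos: [0.5467, -0.254, 0.1847]
eef_rot: [0.704, 0.71, 0.0, -0.001]
ft_force: [0.5, 0.5, -0.7]
width: 0.0402
grip_force: 20.0
(None, 0)
```

```bash
python3 -m crank '{"steps":[[[0,0,-0.5],[0,0,0]],[[0,0,-0.8],[0,0,0]],[[0,0,-0.8],[0,0,0]],[[0,0,-0.8],[0,0,0]],[[0,0,-0.8],[0,0,0]],[[0,0,-0.6],[0,0,0]],[[0,0,-0.3],[0,0,0]],[[0,0,-0.2],[0,0,0]],[[0,0,0],[0,0,0]],[[0,0,0],[0,0,0]]]}'
```

```text
time: 12.48
ee_pos: [0.547, -0.2551, 0.0659]
eef_rot: [0.705, 0.71, 0.0, 0.0]
ft_force: [0.5, -0.2, -0.9]
width: 0.0402
grip_force: 20.0
```

```bash
python3 -m crank '{"steps":[[[0,0,-0.1],[0,0,0]],[[0,0,-0.1],[0,0,0]],[[0,0,0],[0,0,0]],[[0,0,0],[0,0,0]]]}'
python3 -m crank '{"steps":[[[0,0,0],[0,0,0]],[[0,0,0],[0,0,0]],[[0,0,0],[0,0,0]],[[0,0,0],[0,0,0]]]}' 60
python3 -m crank '{"steps":[[[0,0,0.5],[0,0,0]],[[0,0,0.9],[0,0,0]],[[0,0,0.9],[0,0,0]],[[0,0,0.9],[0,0,0]],[[0,0,0.9],[0,0,0]],[[0,0,0.8],[0,0,0]],[[0,0,0.3],[0,0,0]],[[0,0,0],[0,0,0]]]}'
python3 - <<'E'
from h import *
for n in ("wrist","top"):
    P=cloud(cams.camera(n)); print(n,top_at(P,.5325,-.320,rad=.03),top_at(P,.547,-.256,rad=.03),top_at(P,.468,.001))
E
```

```text
time: 12.82
ee_pos: [0.5467, -0.2554, 0.0607]
eef_rot: [0.705, 0.709, 0.0, 0.0]
ft_force: [0.3, 0.1, -0.1]
width: 0.0402
grip_force: 20.0
time: 13.15
ee_pos: [0.5467, -0.2554, 0.0606]
eef_rot: [0.705, 0.709, 0.0, 0.0]
ft_force: [0.5, -0.5, 0.9]
width: 0.0568
grip_force: 0.0
time: 13.82
ee_pos: [0.5477, -0.2556, 0.1931]
eef_rot: [0.705, 0.71, 0.001, 0.002]
ft_force: [-0.8, -0.2, -0.9]
width: 0.0602
grip_force: 0.0
wrist ([0.5344, -0.312, 0.1044], [0.038, 0.023, 0.018], 1114) ([0.5465, -0.2542, 0.1049], [0.037, 0.038, 0.017], 1737) (None, 0)
top (None, 0) ([0.5466, -0.2549, 0.1049], [0.038, 0.037, 0.019], 230) ([0.4676, 0.0013, 0.1038], [0.038, 0.037, 0.01], 238)
```

```bash
python3 -m crank '{"steps":[[[-0.1,0.5,0],[0,0,0]],[[-0.3,0.95,0],[0,0,0]],[[-0.3,0.95,0],[0,0,0]],[[-0.3,0.95,0],[0,0,0]],[[-0.3,0.95,0],[0,0,0]],[[-0.3,0.95,0],[0,0,0]],[[-0.3,0.95,0],[0,0,0]],[[-0.3,0.95,0],[0,0,0]],[[-0.3,0.95,0],[0,0,0]],[[-0.3,0.95,0],[0,0,0]]]}' 62
python3 -m crank '{"steps":[[[-0.3,0.8,0],[0,0,0]],[[-0.1,0.4,0],[0,0,0]],[[0,0,0],[0,0,0]],[[0,0,0],[0,0,0]],[[0,0,0],[0,0,0]]]}'
```

```text
time: 14.75
ee_pos: [0.4749, -0.0272, 0.189]
eef_rot: [0.705, 0.71, -0.001, -0.001]
ft_force: [0.7, -0.3, 0.1]
width: 0.0622
grip_force: 0.0
time: 15.17
ee_pos: [0.4667, -0.0004, 0.19]
eef_rot: [0.705, 0.709, -0.0, -0.0]
ft_force: [0.3, 1.0, 0.1]
width: 0.0619
grip_force: 0.0
```

```bash
python3 -m crank '{"steps":[[[0.02,0.05,-0.6],[0,0,0]],[[0,0,-0.9],[0,0,0]],[[0,0,-0.9],[0,0,0]],[[0,0,-0.9],[0,0,0]],[[0,0,-0.9],[0,0,0]],[[0,0,-0.8],[0,0,0]],[[0,0,-0.5],[0,0,0]],[[0,0,0],[0,0,0]],[[0,0,0],[0,0,0]]]}'
python3 -m crank '{"steps":[[[0,0,0],[0,0,0]],[[0,0,0],[0,0,0]],[[0,0,0],[0,0,0]],[[0,0,0],[0,0,0]],[[0,0,0],[0,0,0]],[[0,0,0],[0,0,0]]]}' 30 20
python3 -m crank '{"steps":[[[0,0,0.5],[0,0,0]],[[0,0,0.9],[0,0,0]],[[0,0,0.9],[0,0,0]],[[0,0,0.9],[0,0,0]],[[0,0,0.9],[0,0,0]],[[0,0,0.8],[0,0,0]],[[0,0,0.4],[0,0,0]],[[0,0,0],[0,0,0]]]}'
```

```text
time: 15.92
ee_pos: [0.4669, 0.0014, 0.0525]
eef_rot: [0.705, 0.709, -0.0, -0.001]
ft_force: [-0.7, 0.5, -0.1]
width: 0.0621
grip_force: 0.0
time: 16.42
ee_pos: [0.4676, 0.0022, 0.0534]
eef_rot: [0.705, 0.71, 0.0, 0.001]
ft_force: [1.3, -0.4, 2.8]
width: 0.0399
grip_force: 20.0
time: 17.08
ee_pos: [0.4682, 0.0022, 0.1872]
eef_rot: [0.705, 0.71, 0.001, 0.001]
ft_force: [-0.2, 0.8, -1.4]
width: 0.0402
grip_force: 20.0
```

```bash
python3 -m crank '{"steps":[[[0.05,0.5,0],[0,0,0]],[[0.1,0.9,0],[0,0,0]],[[0.1,0.95,0],[0,0,0]],[[0.1,0.95,0],[0,0,0]],[[0.1,0.95,0],[0,0,0]],[[0.1,0.95,0],[0,0,0]],[[0.1,0.95,0],[0,0,0]],[[0.1,0.95,0],[0,0,0]],[[0.1,0.95,0],[0,0,0]],[[0.1,0.95,0],[0,0,0]]]}'
python3 -m crank '{"steps":[[[0.1,0.95,0],[0,0,0]],[[0.1,0.95,0],[0,0,0]],[[0.2,0.95,0],[0,0,0]],[[0.15,0.6,0],[0,0,0]],[[0,0,0],[0,0,0]],[[0,0,0],[0,0,0]],[[0,0,0],[0,0,0]]]}'
```

```text
time: 17.92
ee_pos: [0.4902, 0.2281, 0.1837]
eef_rot: [0.705, 0.71, -0.001, -0.0]
ft_force: [1.3, -0.2, -0.8]
width: 0.0404
grip_force: 20.0
time: 18.5
ee_pos: [0.5043, 0.3125, 0.1842]
eef_rot: [0.705, 0.709, -0.001, -0.0]
ft_force: [-0.9, -0.4, -1.7]
width: 0.0399
grip_force: 20.0
```

```bash
python3 -m crank '{"steps":[[[0.04,0.03,-0.5],[0,0,0]],[[0,0,-0.8],[0,0,0]],[[0,0,-0.8],[0,0,0]],[[0,0,-0.8],[0,0,0]],[[0,0,-0.8],[0,0,0]],[[0,0,-0.6],[0,0,0]],[[0,0,-0.3],[0,0,0]],[[0,0,-0.2],[0,0,0]],[[0,0,0],[0,0,0]],[[0,0,0],[0,0,0]]]}'
```

```text
time: 19.33
ee_pos: [0.5059, 0.3141, 0.0659]
eef_rot: [0.705, 0.709, 0.0, 0.0]
ft_force: [-0.6, 0.0, -0.2]
width: 0.0402
grip_force: 20.0
```

```bash
python3 -m crank '{"steps":[[[0,0,-0.1],[0,0,0]],[[0,0,-0.1],[0,0,0]],[[0,0,0],[0,0,0]],[[0,0,0],[0,0,0]]]}'
python3 -m crank '{"steps":[[[0,0,0],[0,0,0]],[[0,0,0],[0,0,0]],[[0,0,0],[0,0,0]],[[0,0,0],[0,0,0]]]}' 60
python3 -m crank '{"steps":[[[0,0,0.5],[0,0,0]],[[0,0,0.9],[0,0,0]],[[0,0,0.9],[0,0,0]],[[0,0,0.9],[0,0,0]],[[0,0,0.9],[0,0,0]],[[0,0,0.8],[0,0,0]],[[0,0,0.3],[0,0,0]],[[0,0,0],[0,0,0]]]}'
python3 - <<'E'
from h import *
for n in ("wrist","top"):
    P=cloud(cams.camera(n)); print(n,top_at(P,.5056,.313,rad=.03),top_at(P,.574,.108))
E
```

```text
time: 19.67
ee_pos: [0.5058, 0.3142, 0.0606]
eef_rot: [0.705, 0.71, 0.0, 0.0]
ft_force: [0.1, 0.1, -0.6]
width: 0.0402
grip_force: 20.0
time: 20.0
ee_pos: [0.5057, 0.3142, 0.0605]
eef_rot: [0.705, 0.71, 0.0, 0.0]
ft_force: [-0.2, -0.3, -1.6]
width: 0.0566
grip_force: 0.0
time: 20.67
ee_pos: [0.5063, 0.3151, 0.193]
eef_rot: [0.705, 0.71, 0.002, 0.001]
ft_force: [0.4, 0.7, -0.5]
width: 0.0601
grip_force: 0.0
wrist ([0.5054, 0.3154, 0.1049], [0.037, 0.038, 0.017], 1754) (None, 0)
top ([0.5048, 0.3133, 0.1059], [0.039, 0.037, 0.018], 249) ([0.5736, 0.1072, 0.1032], [0.038, 0.038, 0.012], 238)
```

```bash
python3 -m crank '{"steps":[[[0.2,-0.5,0],[0,0,0]],[[0.3,-0.9,0],[0,0,0]],[[0.3,-0.95,0],[0,0,0]],[[0.3,-0.95,0],[0,0,0]],[[0.3,-0.95,0],[0,0,0]],[[0.3,-0.95,0],[0,0,0]],[[0.3,-0.95,0],[0,0,0]],[[0.3,-0.95,0],[0,0,0]],[[0.3,-0.8,0],[0,0,0]],[[0.1,-0.4,0],[0,0,0]]]}' 62
python3 -m crank '{"steps":[[[0,0,0],[0,0,0]],[[0,0,0],[0,0,0]],[[0,0,0],[0,0,0]]]}'
```

```text
time: 21.6
ee_pos: [0.5734, 0.1029, 0.1886]
eef_rot: [0.706, 0.708, -0.001, -0.0]
ft_force: [-0.4, -0.1, 0.1]
width: 0.0619
grip_force: 0.0
time: 21.85
ee_pos: [0.5723, 0.1086, 0.1901]
eef_rot: [0.704, 0.71, 0.0, -0.0]
ft_force: [-0.3, 0.7, 0.3]
width: 0.0619
grip_force: 0.0
```

```bash
python3 -m crank '{"steps":[[[0.04,-0.04,-0.6],[0,0,0]],[[0,0,-0.9],[0,0,0]],[[0,0,-0.9],[0,0,0]],[[0,0,-0.9],[0,0,0]],[[0,0,-0.9],[0,0,0]],[[0,0,-0.8],[0,0,0]],[[0,0,-0.5],[0,0,0]],[[0,0,0],[0,0,0]],[[0,0,0],[0,0,0]]]}'
python3 -m crank '{"steps":[[[0,0,0],[0,0,0]],[[0,0,0],[0,0,0]],[[0,0,0],[0,0,0]],[[0,0,0],[0,0,0]],[[0,0,0],[0,0,0]],[[0,0,0],[0,0,0]]]}' 30 20
python3 -m crank '{"steps":[[[0,0,0.5],[0,0,0]],[[0,0,0.9],[0,0,0]],[[0,0,0.9],[0,0,0]],[[0,0,0.9],[0,0,0]],[[0,0,0.9],[0,0,0]],[[0,0,0.8],[0,0,0]],[[0,0,0.4],[0,0,0]],[[0,0,0],[0,0,0]]]}'
```

```text
time: 22.6
ee_pos: [0.5738, 0.1068, 0.0531]
eef_rot: [0.704, 0.71, 0.0, -0.0]
ft_force: [-0.3, -0.3, 0.1]
width: 0.0623
grip_force: 0.0
time: 23.1
ee_pos: [0.5746, 0.1057, 0.0536]
eef_rot: [0.705, 0.709, 0.001, 0.0]
ft_force: [1.6, 0.0, 3.7]
width: 0.0401
grip_force: 20.0
time: 23.77
ee_pos: [0.5751, 0.1062, 0.1881]
eef_rot: [0.705, 0.71, 0.001, 0.001]
ft_force: [0.4, 0.3, -0.9]
width: 0.0404
grip_force: 20.0
```

```bash
python3 -m crank '{"steps":[[[-0.2,0.5,0],[0,0,0]],[[-0.34,0.9,0],[0,0,0]],[[-0.35,0.9,0],[0,0,0]],[[-0.35,0.9,0],[0,0,0]],[[-0.35,0.9,0],[0,0,0]],[[-0.35,0.9,0],[0,0,0]],[[-0.3,0.7,0],[0,0,0]],[[0,0,0],[0,0,0]],[[0,0,0],[0,0,0]],[[0,0,0],[0,0,0]]]}'
```

```text
time: 24.6
ee_pos: [0.5176, 0.2478, 0.1843]
eef_rot: [0.705, 0.71, -0.001, -0.0]
ft_force: [-0.4, 0.4, -0.9]
width: 0.0404
grip_force: 20.0
```

```bash
python3 -m crank '{"steps":[[[0.04,0,-0.5],[0,0,0]],[[0,0,-0.8],[0,0,0]],[[0,0,-0.8],[0,0,0]],[[0,0,-0.8],[0,0,0]],[[0,0,-0.8],[0,0,0]],[[0,0,-0.6],[0,0,0]],[[0,0,-0.3],[0,0,0]],[[0,0,-0.2],[0,0,0]],[[0,0,0],[0,0,0]],[[0,0,0],[0,0,0]]]}'
```

```text
time: 25.43
ee_pos: [0.5194, 0.2482, 0.0658]
eef_rot: [0.705, 0.709, 0.0, 0.0]
ft_force: [0.3, -0.2, -0.2]
width: 0.0404
grip_force: 20.0
```

```bash
python3 -m crank '{"steps":[[[0,0,-0.1],[0,0,0]],[[0,0,-0.1],[0,0,0]],[[0,0,0],[0,0,0]],[[0,0,0],[0,0,0]]]}'
python3 -m crank '{"steps":[[[0,0,0],[0,0,0]],[[0,0,0],[0,0,0]],[[0,0,0],[0,0,0]],[[0,0,0],[0,0,0]]]}' 60
python3 -m crank '{"steps":[[[0,0,0.5],[0,0,0]],[[0,0,0.9],[0,0,0]],[[0,0,0.9],[0,0,0]],[[0,0,0.9],[0,0,0]],[[0,0,0.9],[0,0,0]],[[0,0,0.8],[0,0,0]],[[0,0,0.3],[0,0,0]],[[0,0,0],[0,0,0]]]}'
python3 -m crank '{"steps":[[[0,-0.9,0],[0,0,0]],[[0,-0.9,0],[0,0,0]],[[0,-0.9,0],[0,0,0]],[[0,-0.9,0],[0,0,0]],[[0,-0.9,0],[0,0,0]],[[0,-0.9,0],[0,0,0]],[[0,-0.9,0],[0,0,0]],[[0,-0.9,0],[0,0,0]],[[0,0,0],[0,0,0]],[[0,0,0],[0,0,0]]]}'
python3 - <<'E'
from h import *
c=cams.camera("top"); P=cloud(c); cv2.imwrite("pics/end.png",np.clip(c["pixels"]*1.6,0,255).astype(np.uint8))
for b in [(.5191,.2486),(.5056,.3133),(.5476,-.2554),(.5325,-.3196)]: print(b,top_at(P,*b,rad=.03))
print(top_at(P,.602,-.107,.075,.1),top_at(P,.702,-.204,.06,.08),top_at(P,.438,.107,.07,.11))
E
```

```text
time: 25.77
ee_pos: [0.5193, 0.2483, 0.0607]
eef_rot: [0.705, 0.71, 0.0, 0.0]
ft_force: [0.0, 0.4, -0.3]
width: 0.0405
grip_force: 20.0
time: 26.1
ee_pos: [0.5192, 0.2482, 0.0605]
eef_rot: [0.705, 0.71, 0.0, 0.0]
ft_force: [0.3, -0.3, -0.0]
width: 0.0569
grip_force: 0.0
time: 26.77
ee_pos: [0.52, 0.2489, 0.1929]
eef_rot: [0.705, 0.71, 0.002, 0.001]
ft_force: [-0.0, 0.4, -0.3]
width: 0.0601
grip_force: 0.0
time: 27.6
ee_pos: [0.5187, 0.0666, 0.1894]
eef_rot: [0.706, 0.709, -0.001, -0.0]
ft_force: [-0.1, 0.6, 0.4]
width: 0.06
grip_force: 0.0
(0.5191, 0.2486) ([0.5184, 0.2501, 0.1065], [0.039, 0.039, 0.016], 257)
(0.5056, 0.3133) ([0.5048, 0.3132, 0.1057], [0.039, 0.037, 0.018], 250)
(0.5476, -0.2554) ([0.5465, -0.2549, 0.1059], [0.038, 0.036, 0.017], 228)
(0.5325, -0.3196) ([0.5343, -0.3197, 0.1055], [0.038, 0.04, 0.019], 249)
([0.6029, -0.1069, 0.0837], [0.031, 0.031, 0.015], 155) ([0.7039, -0.2046, 0.0678], [0.055, 0.054, 0.012], 432) (None, 0)
```

View pics/end.png

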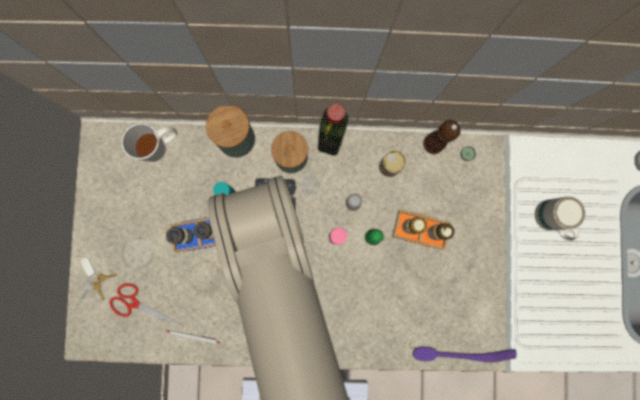

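The end view shows the blue jars upright in the blue tray at (178,234) and (203,231), and the orange jars in the orange tray at (418,226) and (445,232). All four are within 2.5 mm of their bay centres. The shaker and tin haven't moved. The arm hides the dropper bottle from this view, but nothing went near it.

```bash
python3 -c "
from bench import ticket; print(ticket.close_job())"
```

```text
the job is handed in; nothing more can be done
None
```

All four jars are standing in their own bays in the matching trays, each within about 2.5 mm of centre, and the job is handed in; the shaker and tin measured unmoved, while the arm hid the dropper bottle in the last picture, though nothing went near it.

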